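# Reference check of the tabletop eye camera

### The job

Do the reference check of the tabletop eye camera: start it by twisting the switch on top of its head clockwise to the stop and letting it spring back, then swing the fold mirror by the tab on its lever, against its return spring, until the camera, which looks into that mirror, has the round ring target (not the square grey card) in the middle of its picture. Finish while still holding the mirror steady at that angle, because it springs away when let go; leave the two targets standing where they are.

Things in the scene. Friction and masses are not known exactly. Their poses are not given: they have to be found in the camera images.
- eye_camera: The instrument, fixed on the desk: a base plate 120 x 300 x 16 mm with a white camera head (92 x 96 mm, top at z 162 mm) over its +y end and a post with the fold mirror over its -y end. Origin: centre of the base's underside, on the desk; z up. In its frame the camera head's centre and the switch axis are at y = +105 mm and x = 0, the mirror's pivot axis (vertical) is at y = -90 mm and x = 0. The lens looks along -y at the pivot axis, 122 mm above the desk.
- start_switch (a joint): Spring-return start switch on top of the camera head, vertical axis. 0 = at rest, grows clockwise seen from above, stop at 1.05 rad. Its spring takes 0.04 N m to leave rest and 0.12 N m at the stop, and turns it back to 0 when let go.
- switch_grip (a point): On the switch's axis in the upper half of its black grip bar, 188 mm above the desk; turns with the switch. The bar is 42 mm long (point x axis; along the camera's x at rest), 12 mm thick (point y axis), its top at 200 mm; it stands on a disc 38 mm across whose top is at 171 mm.
- fold_mirror (a joint): Swing of the fold mirror about its vertical pivot. 0 = at rest, edge-on to the lens (glass facing the camera's +x); grows counterclockwise seen from above, stop at 1.25 rad. A mirror at q sends the camera's view from straight on (-y of the camera) to 2q counterclockwise of that; at 0.785 the view goes along the camera's +x. Return spring: 0.08 N m at 0, 0.20 N m at 1.25; it swings back to 0 when let go.
- mirror_pivot (a point): Point on the mirror's pivot axis, in the face of the glass, at the height of the optical axis (122 mm above the desk). Fixed to the camera, axes as the camera's. The mirror is an upright plate 76 mm wide, 66 mm tall and about 8 mm thick, its top at 155 mm.
- mirror_tab (a point): Grip point on the upright black finger tab at the end of the mirror's lever, 188 mm above the desk; turns with the mirror. The tab is 12 mm thick (point x axis), 24 mm long (point y axis, which points toward the pivot), from 168 to 202 mm above the desk. In the mirror's own axes (the camera's when the joint is 0) it lies 54 mm along -y and 4 mm along -x from the pivot axis. The lever bar below it spans 164 to 170 mm.
- sightline: Not a solid: where the camera is looking by way of the mirror. Origin at mirror_pivot, x axis along the camera's reflected line of sight, z up; it turns twice as far as the mirror. What lies on its x axis is in the middle of the camera's picture.
- ring_target: The round target: white disc 60 mm across and 5 mm thick with black rings, upright on a thin rod on a round weighted foot 68 mm across; 152 mm tall, loose, 0.35 kg. Origin: centre of the foot's underside; the disc faces roughly toward -x of its frame.
- ring_target_centre (a point): Centre of the rings on the face of the round target, 122 mm above the desk, as high as the camera's optical axis.
- grey_card: The other target: plain grey square plate, 60 x 60 x 5 mm, on the same kind of rod and foot; 152 mm tall, loose. Origin: centre of the foot's underside. It and the round target stand behind the mirror, side by side in either order.
There are look-alikes about, which are no part of the job. What is shaped like the ring_target but blue or brown is not meant. What is shaped like the grey_card but yellow is not meant.

How it is judged (in metres and radians):
On the way, in this order (a step that is already met when the one before it is completed fails the run):
1. the start switch is turned clockwise to its stop (value of joint start_switch above 0.97 rad), for 0.1 s.
2. the switch is let go and has sprung back (value of joint start_switch below 0.1 rad and contact force between the fingers and start_switch below 0.1 N), for 0.1 s.
3. the fold mirror is held so that the camera sees the round target in the middle (x of ring_target_centre in the frame of sightline above 0.08 m and y of ring_target_centre in the frame of sightline between -0.018 and 0.018 m and contact force between the fingers and fold_mirror above 0.5 N), for 0.3 s.
At the end, for the whole second after the job is handed in: The reflected line of sight passes within 18 mm sideways of the ring target's centre, fingers press on the mirror or its lever with over 0.5 N, mirror still (under 0.05 rad/s), switch within 0.1 rad of rest, both targets upright and within 10 mm of their start (all of step 3 and velocity of joint fold_mirror between -0.05 and 0.05 rad/s and value of joint start_switch below 0.1 rad and angle between each of ring_target, grey_card's own z axis and vertical below 0.1 rad and distance of each of ring_target, grey_card from where it was at the start of the episode below 0.01 m); the arm keeps its last pose, push and grip.
It fails at once if a target is shifted by more than 20 mm or tipped (distance of any of ring_target, grey_card from where it was at the start of the episode above 0.02 m or angle between any of ring_target, grey_card's own z axis and vertical above 0.3 rad).
It also fails if it takes over 43 s, if anything falls off the work surface, if the arm or the gripper's body presses on something with over 40 N, if the wrist force passes 120 N, or if a joint passes its speed limit or range.

### The arm

A 6-joint arm with a two-finger parallel gripper is mounted at the origin on a cart in front of the work surface, level with it; the furniture and walls round the work are solid. World frame = base frame: x ahead of the robot, y to its left, z up, the work surface at z = 0. Lengths are in m, angles in degrees, forces in N, time in s.
With the tool pointing down it reaches from about 0.4 to 0.825 m from the base axis. Payload 7 kg.
Tool frame: the origin (TCP) lies on the centre line of the jaws, within the pads' length; the fingertips stand 22 mm ahead of it and the grasp point (between the pads) lies 3 mm ahead of it; z points along the fingers, y is the line along which they close (so a half turn about z gives the same grasp; the last joint's range is limited). The gripper opens to 88 mm and grips with 3 to 60 N. Pads are 19 mm wide; open, the fingers measure 130 mm over their backs; the gripper's body (78 mm by 193 mm) begins 47 mm behind the grasp point.
Start: joints at [89.616, 20.546, 0.682, 0, -70.136, -16.507], TCP at [0.196, 0.646, 0.249] pointing down, gripper open.
Joint ranges: [-176.03, 176.03], [-82.01, 121.73], [-58.28, 71.71], [-173.87, 95.51], [-174.79, -0.11], [-173.66, 173.66]. Speed limits (degrees/s): [136.94, 136.94, 172.46, 180, 180, 180].

### API

Orientations are given as [roll, pitch, yaw] about the fixed x, y, z axes, in that order (R = Rz(yaw) Ry(pitch) Rx(roll)).
In Python, from plant import get_state, cams, r gives the robot as it stands.
- The arm moves only by the tool apply_moves, never from a script. Its argument "targets" is a list of rows, each an object with "dp": the shift along the world's x, y, z in m, a list of three; "yaw": the turn about the world's z in degrees. In form: [{"dp": [x, y, z], "yaw": yaw}, ...]. A call has 1 to 20 rows; each row is the pose to reach, as a shift and turn from the pose commanded when the call began; what a row does not reach only later rows make up. A row lasts 1/12 s, in which the tool goes at most 41.7 mm and 7.16 degrees, less where a joint would pass 70% of its speed; a pose out of reach is approached as far as the arm can. A call with a gripper value outside its range is refused whole. "grip" is the gripper command: -1 is fully open, 1 is shut, values between are in proportion, set as the call begins (left out, the last holds). The fingers move at their own pace and stop on an object; "squeeze" is the grip in N (left out, the last holds). Time passes only in rows, so rows that repeat a pose let the fingers close. It gives the time, the measured TCP pose, the force, the opening and the grip force at its end, in the units of the state.
- get_state(): the state, without advancing time (a new reading comes with each control period).
- cams.capture(name): name is "scene" or "top"; returns a dict with "image" (400x640x3 uint8, red, green, blue), "range_z" (400x640 float32, m along the optical axis (not along the pixel's ray), 0 where there is no reading), "fx", "fy", "cx", "cy" (pixels), "k1" (the pictures are not rectified: a ray, as slopes to the right and down, at radius r is drawn at 1 + k1 r^2 times it, then the intrinsics apply), "R" (3x3) and "t" (3): a world point X has camera coordinates R X + t. Camera axes: x right, y down, z forward; pixel columns grow to the right and rows downward; lengths in m; the calibration is good to about 2 mm. A picture is of the moment at which its call begins.
- r.close_job(): hands the job in; it is judged then, once.
The state is a dict: "time_s": time; "joints": joint angles; "qd": joint speeds; "joint_torque": joint torques, N m; "tcp_pos": TCP position; "eef_rot": TCP orientation; "contact_force": force on the tool from outside, world axes, zero at the start; "moment": the same for the moment, N m; "gripper_width": finger opening in m; "gripper_force": force on a finger pad.
Only numpy, scipy, OpenCV 4.12 (cv2) and the standard library are available. Lean on these libraries where they do the work, as an engineer would, in place of code of your own. Each camera call takes 0.05 s, during which the arm holds its last target. There are 200 camera calls.

## Working session

There is one attempt and no reset: what is moved stays moved. The work goes in short steps, Python scripts to look and compute and a tool call to move; the robot and the scene stay as the last step left them, time stands still between calls to the robot, and variables do not carry over. Pictures are saved under pics/ and viewed, at most 10 in all, crops included, and the job is handed in when it is done.

Besides the shell and the picture viewer there is one more tool, called after ">>>" as a command line: name --argument value ..., lists and objects as JSON in quotes. apply_moves: Moves the arm, as the interface text tells. Its arguments: {"type":"object","properties":{"targets":{"type":"array","items":{"type":"object","properties":{"dp":{"type":"array","items":{"type":"number"}},"yaw":{"type":"number"}}}},"grip":{"type":"number"},"squeeze":{"type":"number"}},"required":["targets"]}

```bash
ls; mkdir -p pics
cat > h.py <<'E'
import numpy as np, cv2, pickle
from plant import get_state, cams, r
def cap(n):
    d=cams.capture(n); pickle.dump(d,open(n+'.pkl','wb')); return d
def load(n): return pickle.load(open(n+'.pkl','rb'))
def cloud(d):
    h,w=d['range_z'].shape
    u,v=np.meshgrid(np.arange(w),np.arange(h))
    K=np.array([[d['fx'],0,d['cx']],[0,d['fy'],d['cy']],[0,0,1.]])
    p=cv2.undistortPoints(np.stack([u,v],-1).reshape(-1,1,2).astype(float),K,np.array([d['k1'],0,0,0.])).reshape(h,w,2)
    z=d['range_z']; P=np.dstack([p[...,0]*z,p[...,1]*z,z])
    W=(P-np.array(d['t']))@np.array(d['R']); W[z==0]=np.nan
    return W
E
python3 - <<'E'
from h import *
for n in('scene','top'):
    d=cap(n); cv2.imwrite(f'pics/{n}0.png',d['image'][...,::-1]); print(n,d['k1'],d['fx'],-np.array(d['R']).T@d['t'])
print(get_state())
E
```

```text
pics
scene -0.09439668810329156 450.43867323680007 [-0.13461393 -0.51101239  0.92600379]
top -0.006254130843874667 370.50650040897455 [0.44930082 0.27356932 0.99135088]
{'time_s': 0.1, 'joints': array([ 8.96160644e+01,  2.05881796e+01,  6.39255317e-01, -1.79374248e-02,
       -7.01351442e+01, -1.65077699e+01]), 'qd': array([ 0.0716504 ,  0.0251184 ,  0.16488983,  0.01196211,  0.0238509 ,
       -0.06121172]), 'joint_torque': array([-2.30721467e-03, -5.84159195e+01,  2.93751526e+01,  7.01553226e+00,
        1.01396267e-02, -4.86639669e-05]), 'tcp_pos': array([0.19602493, 0.64549249, 0.2477079 ]), 'eef_rot': array([ 1.79914605e+02, -7.72180610e-03, -1.68978074e+01]), 'contact_force': array([-0.54453094, -0.3187263 , -0.16244853]), 'moment': array([-0.00505577,  0.01797259, -0.01157032]), 'gripper_force': 0.0, 'gripper_width': 0.08751798146155698}
```

View pics/scene0.png

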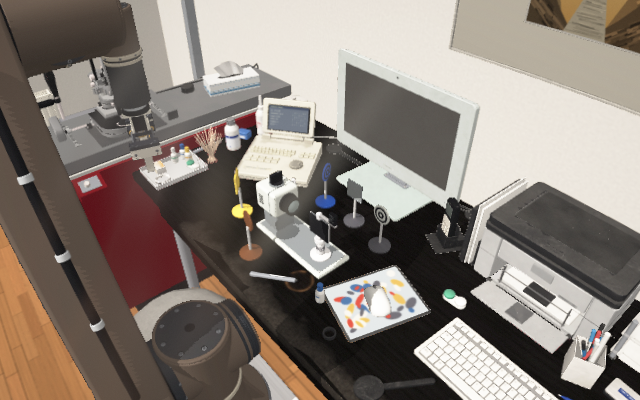

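View pics/top0.png

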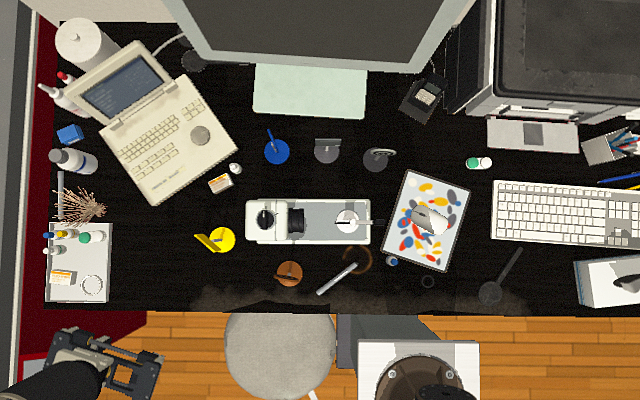

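Top view: eye camera head is at (267,218) and the mirror at (347,217). The candidates shaped like targets are a grey square at (327,150), a white disc with rings at (380,158), blue at (277,150), brown at (289,273) and yellow at (220,240). The ring disc at (380,158) fits as the ring target, and the grey square as the card. I'll confirm this in one crop and measure.

Run:
```python
from h import *
s=load('scene');t=load('top')
a=cv2.resize(s['image'][150:290,220:420],None,fx=4,fy=4,interpolation=cv2.INTER_CUBIC)
cv2.imwrite('pics/crop1.png',a[...,::-1])
b=cv2.resize(t['image'][130:290,230:430],None,fx=3.7,fy=3.7,interpolation=cv2.INTER_CUBIC)
cv2.imwrite('pics/crop2.png',b[...,::-1])
np.set_printoptions(precision=4,suppress=True)
W=cloud(t);S=cloud(s)
for p in [(267,218),(265,215),(347,217),(366,221),(380,158),(327,150),(320,230),(320,205)]: print(p,W[p[1],p[0]])
# base plate region: z 10..22mm
def rect(W,zlo,zhi,box,name):
    m=(W[...,2]>zlo)&(W[...,2]<zhi)&(W[...,0]>box[0])&(W[...,0]<box[1])&(W[...,1]>box[2])&(W[...,1]<box[3])
    P=W[m]; 
    if len(P)<5: print(name,len(P));return
    print(name,len(P),P.mean(0),cv2.minAreaRect((P[:,:2]*1000).astype(np.float32)))
c=W[218,300]; print(c)
box=(.32,.55,.12,.48)
for nm,X in(('top',W),('scene',S)):
    rect(X,.010,.022,box,nm+' base'); rect(X,.155,.167,box,nm+' head'); rect(X,.194,.206,box,nm+' tops')
```

```text
(267, 218) [0.4662 0.381  0.1776]
(265, 215) [0.4721 0.3826 0.1986]
(347, 217) [0.4735 0.1975 0.0829]
(366, 221) [0.4629 0.1628 0.1722]
(380, 158) [0.6337 0.1053 0.0146]
(327, 150) [0.6502 0.2471 0.0279]
(320, 230) [0.4401 0.2625 0.0157]
(320, 205) [0.5059 0.2634 0.0154]
[0.4679 0.3097 0.1515]
top base 3201 [0.4532 0.2457 0.017 ] ((421.84637451171875, 281.7762756347656), (202.9749298095703, 297.3323669433594), 0.15981659293174744)
top head 1377 [0.4629 0.3832 0.1615] ((465.3007507324219, 303.3087158203125), (92.03437805175781, 260.0599365234375), 1.676615834236145)
top tops 173 [0.4627 0.2916 0.2004] ((465.0680236816406, 258.4610900878906), (40.6280517578125, 265.49395751953125), 1.1470533609390259)
scene base 2154 [0.4429 0.2544 0.0175] ((421.8760986328125, 279.3995361328125), (204.2301483154297, 300.1680603027344), 0.4140937328338623)
scene head 496 [0.4541 0.3562 0.1618] ((464.5122375488281, 281.8764953613281), (94.89861297607422, 306.38018798828125), 0.43347495794296265)
scene tops 103 [0.4603 0.2732 0.2003] ((457.9118347167969, 257.75140380859375), (267.23504638671875, 39.95545959472656), 87.93152618408203)
```

View pics/crop1.png

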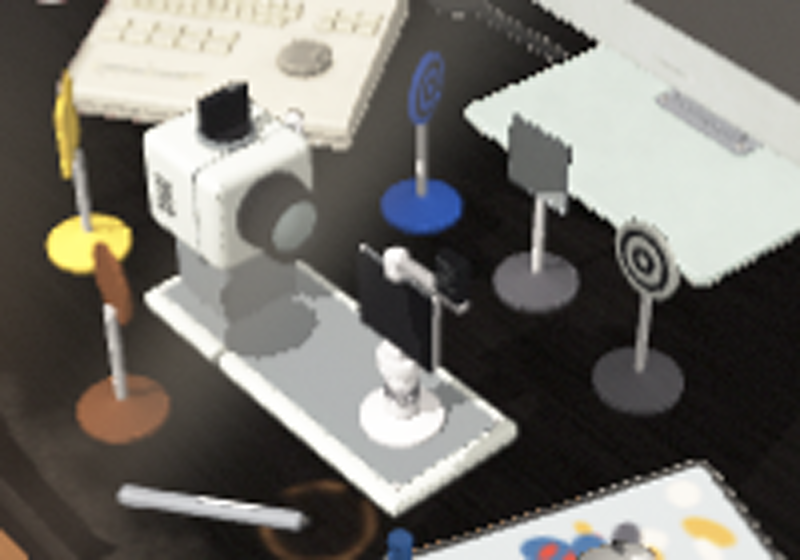

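View pics/crop2.png

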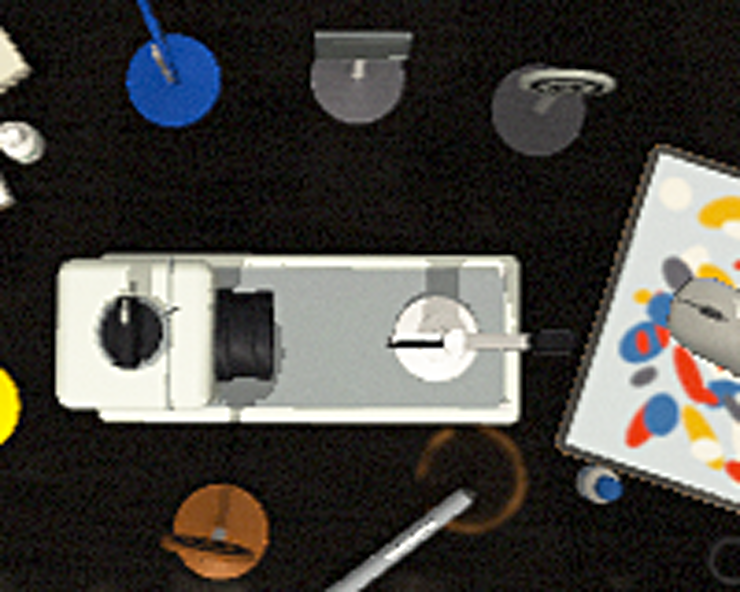

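The crops show the white disc with black rings: scene crop (645,258), foot at (638,380). The grey square stands beside it at (540,160). The blue, brown and yellow ones are decoys. The mirror is edge-on and the tab sits at its −y end. Next come the precise measurements.

Run:
```python
from h import *
np.set_printoptions(precision=4,suppress=True)
W={n:cloud(load(n)) for n in('top','scene')}
def sel(box,name):
  for n,X in W.items():
    m=np.all([(X[...,i]>box[2*i])&(X[...,i]<box[2*i+1]) for i in range(3)],0)
    P=X[m]
    if len(P)<5: print(n,name,len(P));continue
    lo,hi=np.percentile(P,[2,98],axis=0)
    print(n,name,len(P),'mid',(lo+hi)/2,'ext',hi-lo,cv2.minAreaRect((P[:,:2]*1000).astype(np.float32)))
sel((.38,.53,.10,.42,.011,.020),'base')
sel((.40,.53,.32,.45,.155,.166),'head')
sel((.43,.51,.34,.42,.190,.206),'bar')
sel((.43,.51,.10,.155,.190,.206),'tab')
sel((.43,.51,.10,.24,.150,.159),'mirror top')
sel((.58,.72,.06,.18,.088,.156),'ring disc')
sel((.58,.72,.06,.18,.004,.018),'ring foot')
sel((.58,.72,.19,.30,.088,.156),'card')
sel((.58,.72,.19,.30,.004,.018),'card foot')
```

```text
top base 2648 mid [0.4639 0.2621 0.0163] ext [0.1159 0.2513 0.007 ] ((463.728759765625, 276.3128662109375), (118.9636001586914, 286.20172119140625), 0.2165849208831787)
scene base 1562 mid [0.4622 0.2676 0.0159] ext [0.1155 0.268  0.0078] ((462.96392822265625, 274.8647766113281), (122.13495635986328, 290.5032653808594), 0.41918686032295227)
top head 1331 mid [0.4633 0.386  0.1607] ext [0.087  0.0895 0.0089] ((463.1446838378906, 386.1611328125), (91.94666290283203, 94.81793975830078), 1.065306544303894)
scene head 428 mid [0.4615 0.3831 0.1604] ext [0.087  0.0875 0.01  ] ((463.75811767578125, 381.54803466796875), (94.89861297607422, 107.03144836425781), 0.43347495794296265)
top bar 115 mid [0.4628 0.3859 0.1971] ext [0.0399 0.0104 0.0106] ((462.52069091796875, 385.6836242675781), (40.6280517578125, 10.997857093811035), 1.1470533609390259)
scene bar 70 mid [0.4615 0.3851 0.1977] ext [0.0378 0.0114 0.0142] ((462.45849609375, 385.09515380859375), (12.2993803024292, 40.058956146240234), 88.16679382324219)
top tab 67 mid [0.4617 0.1377 0.2008] ext [0.0109 0.0236 0.0091] ((461.7458190917969
[... 1280 characters left out ...]
37908053398132)
top card 192 mid [0.6492 0.2497 0.1271] ext [0.0062 0.0575 0.0538] ((649.2825317382812, 249.0877685546875), (6.675983428955078, 58.80640411376953), 0.5516049861907959)
scene card 264 mid [0.6487 0.249  0.1236] ext [0.0079 0.0611 0.0599] ((650.007568359375, 249.19281005859375), (62.96254348754883, 11.18603515625), 89.30068969726562)
top card foot 370 mid [0.6335 0.2469 0.0103] ext [0.0645 0.069  0.0123] ((644.101318359375, 239.69931030273438), (107.47152709960938, 132.79763793945312), 80.04208374023438)
scene card foot 281 mid [0.6438 0.2416 0.0104] ext [0.112  0.0872 0.0127] ((648.4971923828125, 245.7167510986328), (134.16265869140625, 106.01298522949219), 0.8363702297210693)
```

>>> apply_moves --targets '[{"dp":[0.01,-0.01,0.01],"yaw":1},{"dp":[0.03,-0.03,0.02],"yaw":3},{"dp":[0.052,-0.05,0.02],"yaw":5},{"dp":[0.075,-0.072,0.02],"yaw":7},{"dp":[0.098,-0.095,0.02],"yaw":9},{"dp":[0.12,-0.117,0.02],"yaw":11},{"dp":[0.143,-0.14,0.02],"yaw":13},{"dp":[0.165,-0.162,0.02],"yaw":15},{"dp":[0.188,-0.185,0.02],"yaw":17},{"dp":[0.21,-0.207,0.02],"yaw":17.6},{"dp":[0.232,-0.228,0.02],"yaw":17.6},{"dp":[0.25,-0.245,0.02],"yaw":17.6},{"dp":[0.262,-0.256,0.02],"yaw":17.6},{"dp":[0.2665,-0.2605,0.015],"yaw":17.6},{"dp":[0.2665,-0.2605,0.01],"yaw":17.6},{"dp":[0.2665,-0.2605,0.01],"yaw":17.6},{"dp":[0.2665,-0.2605,0.01],"yaw":17.6}]' --grip -1

```text
time_s: 1.52
tcp_pos: [0.4619, 0.3857, 0.2578]
eef_rot: [179.9, 0.1, 0.7]
contact_force: [-0.3, 0.8, 0.5]
gripper_width: 0.0876
gripper_force: 0.0
```

>>> apply_moves --targets '[{"dp":[0,0,-0.012],"yaw":0},{"dp":[0,0,-0.024],"yaw":0},{"dp":[0,0,-0.036],"yaw":0},{"dp":[0,0,-0.048],"yaw":0},{"dp":[0,0,-0.056],"yaw":0},{"dp":[0,0,-0.06],"yaw":0},{"dp":[0,0,-0.06],"yaw":0},{"dp":[0,0,-0.06],"yaw":0}]'

```text
time_s: 2.18
tcp_pos: [0.4626, 0.3858, 0.1989]
eef_rot: [-180.0, -0.0, 0.7]
contact_force: [-0.9, 0.1, 0.4]
gripper_width: 0.0877
gripper_force: 0.0
```

>>> apply_moves --targets '[{"dp":[0,0,0],"yaw":0},{"dp":[0,0,0],"yaw":0},{"dp":[0,0,0],"yaw":0},{"dp":[0,0,0],"yaw":0},{"dp":[0,0,0],"yaw":0},{"dp":[0,0,0],"yaw":0},{"dp":[0,0,0],"yaw":0},{"dp":[0,0,0],"yaw":0},{"dp":[0,0,0],"yaw":0},{"dp":[0,0,0],"yaw":0}]' --grip 1 --squeeze 25

```text
time_s: 3.02
tcp_pos: [0.4626, 0.3854, 0.1986]
eef_rot: [180.0, 0.0, 0.7]
contact_force: [-0.5, 0.6, -0.3]
gripper_width: 0.0262
gripper_force: 0.0
```

Fingers are still closing, so wait and then twist clockwise.

>>> apply_moves --targets '[{"dp":[0,0,0],"yaw":0},{"dp":[0,0,0],"yaw":0},{"dp":[0,0,0],"yaw":0},{"dp":[0,0,0],"yaw":0},{"dp":[0,0,0],"yaw":0},{"dp":[0,0,0],"yaw":0}]'

```text
time_s: 3.52
tcp_pos: [0.4626, 0.3876, 0.1986]
eef_rot: [-179.8, -0.0, 0.7]
contact_force: [-1.6, 7.9, -2.9]
gripper_width: 0.0115
gripper_force: 25.0
```

>>> apply_moves --targets '[{"dp":[0,0,0],"yaw":-4},{"dp":[0,0,0],"yaw":-8},{"dp":[0,0,0],"yaw":-12},{"dp":[0,0,0],"yaw":-16},{"dp":[0,0,0],"yaw":-20},{"dp":[0,0,0],"yaw":-24},{"dp":[0,0,0],"yaw":-28},{"dp":[0,0,0],"yaw":-32},{"dp":[0,0,0],"yaw":-36},{"dp":[0,0,0],"yaw":-40},{"dp":[0,0,0],"yaw":-44},{"dp":[0,0,0],"yaw":-48},{"dp":[0,0,0],"yaw":-52},{"dp":[0,0,0],"yaw":-55},{"dp":[0,0,0],"yaw":-58},{"dp":[0,0,0],"yaw":-60},{"dp":[0,0,0],"yaw":-60},{"dp":[0,0,0],"yaw":-60}]'

```text
time_s: 5.02
tcp_pos: [0.4627, 0.3877, 0.1986]
eef_rot: [-179.8, 0.2, -59.3]
contact_force: [-1.5, 8.4, -3.2]
gripper_width: 0.0118
gripper_force: 25.0
```

>>> apply_moves --targets '[{"dp":[0,0.001,0],"yaw":-1.5},{"dp":[0,0.002,0],"yaw":-3},{"dp":[0,0.002,0],"yaw":-3},{"dp":[0,0.002,0],"yaw":-3}]'

```text
time_s: 5.35
tcp_pos: [0.4627, 0.3879, 0.1986]
eef_rot: [-180.0, 0.0, -62.2]
contact_force: [-0.4, 3.2, -1.3]
gripper_width: 0.0123
gripper_force: 25.7
```

Run:
```python
from h import *
np.set_printoptions(precision=4,suppress=True)
s=get_state();print(s['moment'],s['eef_rot'],s['contact_force'],s['tcp_pos'])
d=cap('scene');cv2.imwrite('pics/sw.png',cv2.resize(d['image'][140:260,200:360],None,fx=5,fy=5)[...,::-1])
```

```text
[0.9755 0.0249 0.5491] [-179.9636    0.0296  -62.1973] [-0.4185  3.1632 -1.3155] [0.4627 0.3879 0.1986]
```

View pics/sw.png

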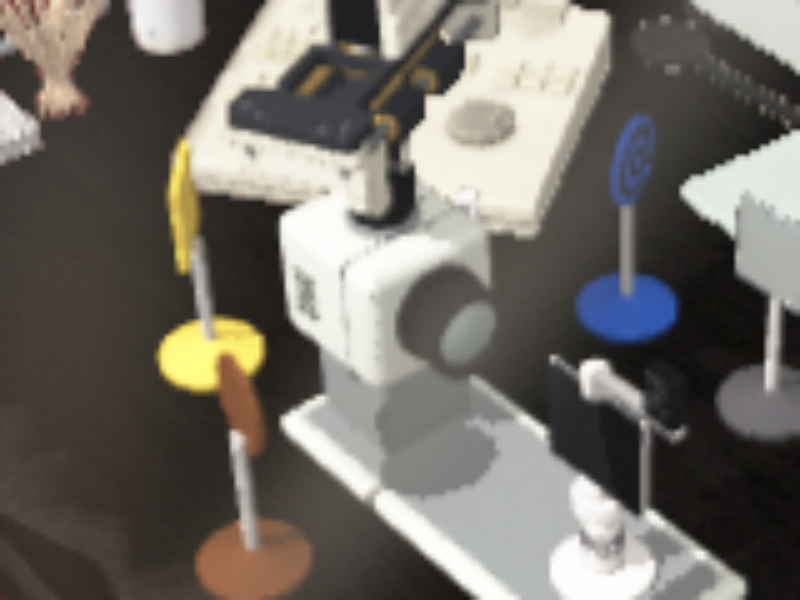

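The picture shows the fingers on the switch at crop (385,185), with nothing disturbed. The moment is 0.55 N m against the spring's 0.12, so the switch is at its stop. Now release and lift.

>>> apply_moves --targets '[{"dp":[0,0,0],"yaw":0},{"dp":[0,0,0],"yaw":0},{"dp":[0,0,0],"yaw":0},{"dp":[0,0,0],"yaw":0},{"dp":[0,0,0],"yaw":0},{"dp":[0,0,0],"yaw":0},{"dp":[0,0,0],"yaw":0},{"dp":[0,0,0],"yaw":0},{"dp":[0,0,0],"yaw":0},{"dp":[0,0,0],"yaw":0},{"dp":[0,0,0],"yaw":0},{"dp":[0,0,0.012],"yaw":0},{"dp":[0,0,0.03],"yaw":0},{"dp":[0,0,0.05],"yaw":0},{"dp":[0,0,0.062],"yaw":0},{"dp":[0,0,0.062],"yaw":0}]' --grip -1

```text
time_s: 6.73
tcp_pos: [0.4636, 0.3883, 0.2638]
eef_rot: [-179.7, 0.1, -62.3]
contact_force: [0.3, 0.3, 1.0]
gripper_width: 0.0875
gripper_force: 0.0
```

>>> apply_moves --targets '[{"dp":[0,-0.01,0],"yaw":-1},{"dp":[0,-0.03,0],"yaw":-3},{"dp":[0,-0.055,0],"yaw":-6},{"dp":[0,-0.08,0],"yaw":-9},{"dp":[0,-0.105,0],"yaw":-12},{"dp":[0,-0.13,0],"yaw":-15},{"dp":[0,-0.155,0],"yaw":-18},{"dp":[0,-0.18,0],"yaw":-21},{"dp":[0,-0.205,0],"yaw":-24},{"dp":[0,-0.228,0],"yaw":-26},{"dp":[0,-0.242,0],"yaw":-27},{"dp":[-0.001,-0.249,0],"yaw":-27},{"dp":[-0.001,-0.249,0],"yaw":-27},{"dp":[-0.001,-0.249,0],"yaw":-27}]'

```text
time_s: 7.9
tcp_pos: [0.4616, 0.1384, 0.2604]
eef_rot: [180.0, 0.0, -89.3]
contact_force: [-0.5, 0.1, 0.4]
gripper_width: 0.0877
gripper_force: 0.0
```

Run:
```python
from h import *
np.set_printoptions(precision=4,suppress=True)
for n in('top','scene'):
  X=cloud(cap(n))
  for nm,b in(('bar',(.43,.51,.34,.42,.190,.206)),('tab',(.43,.51,.10,.165,.190,.206))):
    m=np.all([(X[...,i]>b[2*i])&(X[...,i]<b[2*i+1]) for i in range(3)],0);P=X[m]
    if len(P)>5: print(n,nm,len(P),P.mean(0),cv2.minAreaRect((P[:,:2]*1000).astype(np.float32)))
print(get_state()['tcp_pos'])
```

```text
top bar 115 [0.4629 0.3856 0.1988] ((462.5159606933594, 386.0585632324219), (40.70315170288086, 10.709185600280762), 0.01423643808811903)
scene bar 71 [0.46   0.3842 0.1982] ((462.21343994140625, 386.4021911621094), (43.53658676147461, 17.67816925048828), 2.971470355987549)
scene tab 54 [0.4587 0.1357 0.1995] ((459.65887451171875, 137.10232543945312), (25.101757049560547, 11.504755020141602), 79.068115234375)
[0.4617 0.1391 0.2604]
```

The switch is back at rest. Descend on the tab and grip it.

>>> apply_moves --targets '[{"dp":[0,0,-0.012],"yaw":0},{"dp":[0,0,-0.024],"yaw":0},{"dp":[0,0,-0.036],"yaw":0},{"dp":[0,0,-0.048],"yaw":0},{"dp":[0,0,-0.058],"yaw":0},{"dp":[0,0,-0.062],"yaw":0},{"dp":[0,0,-0.062],"yaw":0}]'

```text
time_s: 8.58
tcp_pos: [0.4612, 0.1386, 0.1975]
eef_rot: [179.9, -0.1, -89.2]
contact_force: [0.0, -0.5, -0.1]
gripper_width: 0.0875
gripper_force: 0.0
```

>>> apply_moves --targets '[{"dp":[0,0,0],"yaw":0},{"dp":[0,0,0],"yaw":0},{"dp":[0,0,0],"yaw":0},{"dp":[0,0,0],"yaw":0},{"dp":[0,0,0],"yaw":0},{"dp":[0,0,0],"yaw":0},{"dp":[0,0,0],"yaw":0},{"dp":[0,0,0],"yaw":0},{"dp":[0,0,0],"yaw":0},{"dp":[0,0,0],"yaw":0},{"dp":[0,0,0],"yaw":0},{"dp":[0,0,0],"yaw":0},{"dp":[0,0,0],"yaw":0},{"dp":[0,0,0],"yaw":0},{"dp":[0,0,0],"yaw":0},{"dp":[0,0,0],"yaw":0}]' --grip 1 --squeeze 25

```text
time_s: 9.92
tcp_pos: [0.4614, 0.1383, 0.1985]
eef_rot: [180.0, -0.0, -89.3]
contact_force: [-2.8, -0.1, 2.0]
gripper_width: 0.0119
gripper_force: 25.0
```

>>> apply_moves --targets '[{"dp":[0.0019,0,0],"yaw":2},{"dp":[0.0038,0,0],"yaw":4},{"dp":[0.0057,0,0],"yaw":6},{"dp":[0.0075,0.0001,0],"yaw":8},{"dp":[0.0094,0.0003,0],"yaw":10},{"dp":[0.0113,0.0005,0],"yaw":12},{"dp":[0.0132,0.0008,0],"yaw":14},{"dp":[0.015,0.0012,0],"yaw":16},{"dp":[0.0169,0.0016,0],"yaw":18},{"dp":[0.0187,0.0021,0],"yaw":20},{"dp":[0.0205,0.0027,0],"yaw":22},{"dp":[0.0222,0.0033,0],"yaw":24},{"dp":[0.024,0.004,0],"yaw":26},{"dp":[0.0257,0.0048,0],"yaw":28},{"dp":[0.0273,0.0056,0],"yaw":30},{"dp":[0.0294,0.0066,0],"yaw":32.4},{"dp":[0.0294,0.0066,0],"yaw":32.4},{"dp":[0.0294,0.0066,0],"yaw":32.4},{"dp":[0.0294,0.0066,0],"yaw":32.4}]'

```text
time_s: 11.5
tcp_pos: [0.4909, 0.1449, 0.1985]
eef_rot: [180.0, 0.0, -57.0]
contact_force: [-1.8, 0.0, 1.2]
gripper_width: 0.0121
gripper_force: 25.0
```

Run:
```python
from h import *
np.set_printoptions(precision=4,suppress=True)
for n in('top','scene'):
  d=cap(n);X=cloud(d)
  for nm,b in(('mirror',(.40,.54,.14,.24,.125,.157)),('tab',(.43,.53,.10,.165,.190,.206)),('ring',(.58,.72,.06,.18,.088,.156)),('card',(.58,.72,.19,.30,.088,.156))):
    m=np.all([(X[...,i]>b[2*i])&(X[...,i]<b[2*i+1]) for i in range(3)],0);P=X[m]
    if len(P)>5: print(n,nm,len(P),P.mean(0),cv2.minAreaRect((P[:,:2]*1000).astype(np.float32)),np.median(P,0))
    if nm=='mirror' and len(P)>5: print('fit',cv2.fitLine((P[:,:2]).astype(np.float32),cv2.DIST_HUBER,0,.01,.01).ravel())
cv2.imwrite('pics/mir.png',cv2.resize(d['image'][150:290,220:420],None,fx=4,fy=4)[...,::-1])
s=get_state();print(s['tcp_pos'],s['eef_rot'],s['contact_force'],s['moment'],s['gripper_force'])
```

```text
top ring 150 [0.626  0.1191 0.1325] ((627.0999755859375, 118.45877838134766), (59.07742691040039, 6.232081890106201), 87.19495391845703) [0.6254 0.1196 0.1358]
top card 191 [0.6477 0.2505 0.1335] ((649.42041015625, 249.10511779785156), (6.789728164672852, 58.73994445800781), 0.25339561700820923) [0.6471 0.2509 0.1361]
scene mirror 256 [0.4602 0.1876 0.1417] ((460.9369201660156, 189.7264404296875), (12.603090286254883, 77.63350677490234), 31.590452194213867) [0.4608 0.1868 0.1418]
fit [ 0.5436 -0.8394  0.4602  0.1876]
scene ring 234 [0.6261 0.116  0.1257] ((626.8744506835938, 116.64646911621094), (59.85562515258789, 8.947318077087402), 86.29417419433594) [0.626  0.1159 0.1264]
scene card 93 [0.6484 0.2278 0.1218] ((649.5852661132812, 233.699462890625), (31.667312622070312, 10.088190078735352), 85.2786865234375) [0.6482 0.2269 0.1197]
[0.4909 0.1449 0.1985] [-179.9978    0.0045  -56.9459] [-2.5222  0.8944  0.4825] [ 0.2293  0.6337 -0.0248] 25.00211924314499
```

View pics/mir.png

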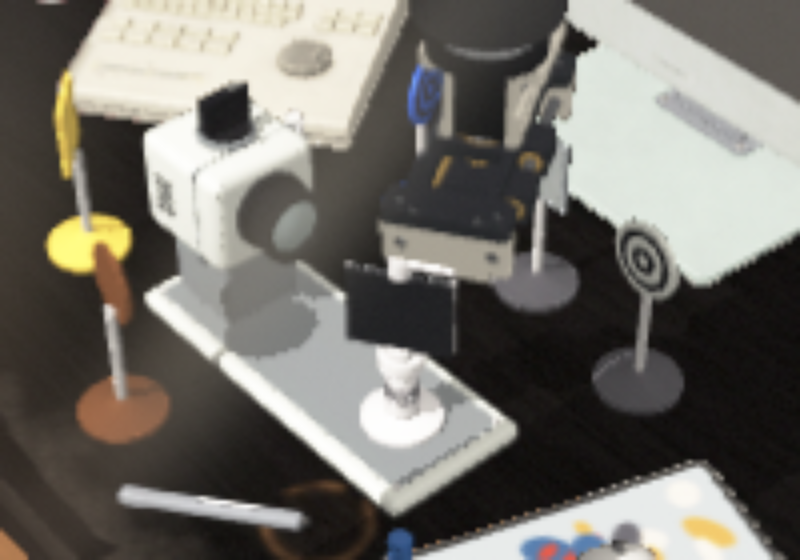

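The mirror now faces the scene camera at crop (400,305). Its measured world angle of 32.9° puts the sightline at about −24.8°, against a ring bearing of about −24.7°, well inside the ±5.9° limit. Neither target has moved: ring at (645,258), card behind the gripper. Hand in.

```bash
python3 -c "
from plant import r
print(r.close_job())"
```

```text
the job is handed in; nothing more can be done
None
```

I twisted the start switch to its stop and it sprang back; the mirror is gripped steady with its sightline on the ring target's centre, both targets unmoved, and the job is handed in (no verdict came back).

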